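# Load the spring tub lift and close its cover

### The arm

A 6-joint arm with a two-finger parallel gripper is mounted at the origin on a cart in front of the work surface, level with it; the furniture and walls round the work are solid. World frame = base frame: x ahead of the robot, y to its left, z up, the work surface at z = 0. Lengths are in m, angles in rad, forces in N, time in s.
With the tool pointing down it reaches from about 0.15 to 0.775 m from the base axis. Payload 6.1 kg.
Tool frame: the origin (TCP) lies midway between the tips of the shut fingers; the grasp point (between the pads) lies 19 mm behind it; z points along the fingers, y is the line along which they close (so a half turn about z gives the same grasp; the last joint's range is limited). The gripper opens to 85 mm and grips with 20 to 120 N. Pads are 22 mm wide; open, the fingers measure 114 mm over their backs; the gripper's body (76 mm by 85 mm) begins 54 mm behind the grasp point. The pads swing forward as they close: fully open they stand 13 mm farther back than shut.
Start: joints at [-1.171, 0.126, -0.04, 1.405, 0, 1.571], TCP at [0.204, -0.484, 0.205] pointing down, gripper open.
Joint ranges: [-2.72, 2.72], [-0.95, 1.95], [-1.27, 1.35], [-1.78, 2.02], [-1.46, 1.47], [-3.14, 3.14]. Speed limits (rad/s): [2.39, 2.39, 3.01, 3.14, 3.14, 3.14].

### API

Orientations are given as a 3x3 rotation matrix whose columns are the frame's x, y, z axes.
In Python, from rig import env gives the robot as it stands.
- The arm moves only by the tool arm_command, never from a script. Its argument "targets" is a list of rows, each a list of 2 entries, a list of its own where there are three numbers: the shift along the tool's x, y, z in units of 0.1 m (1.0 is 0.1 m), then the turn about the tool's z in units of 45 degrees (1.0 is 45 degrees). A call has 1 to 12 rows; each row is the pose to reach, as a shift and turn from the pose commanded when the call began, along the tool's axes at that moment; what a row does not reach only later rows make up. A row lasts 1/8 s, in which the tool goes at most 62.5 mm and 10.7 degrees, less where a joint would pass 70% of its speed; a pose out of reach is approached as far as the arm can. A call with a number of a shift or a turn outside -1 to 1 is refused whole. A call with a gripper value outside its range is refused whole. "hand" is the closure, from 0 (fully open) to 1 (shut), set as the call begins (left out, the last holds). The fingers move at their own pace and stop on an object; "force" is the grip in N (left out, the last holds). Time passes only in rows, so rows that repeat a pose let the fingers close. It gives the time, the measured TCP pose, the force, the opening and the grip force at its end, in the units of the state.
- env.observe(): the state, without advancing time (a new reading comes with each control period).
- env.grab_frame(name): name is "side" or "top"; returns a dict with "img" (400x640x3 uint8, red, green, blue), "camera_matrix" (3x3 intrinsics, pixels), "dist_coeffs" ([k1, k2, p1, p2, k3] as OpenCV has them; the pictures are not rectified), "world_from_camera" (4x4, takes a point from camera to world coordinates). Camera axes: x right, y down, z forward; pixel columns grow to the right and rows downward; lengths in m; the calibration is good to about 2 mm. A picture is of the moment at which its call begins. There is no depth.
- env.job_done(): hands the job in; it is judged then, once.
The state is a dict: "t": time; "joint_positions": joint angles; "joint_velocities": joint speeds; "joint_torque": joint torques, N m; "tool_pos": TCP position; "eef_rot": TCP orientation; "ft_force": force on the tool from outside, world axes, zero at the start; "moment": the same for the moment, N m; "width": opening from 0.0 (shut) to 1.0 (fully open); "grip_force": force on a finger pad.
Only numpy, scipy, OpenCV 4.12 (cv2) and the standard library are available. Lean on these libraries where they do the work, as an engineer would, in place of code of your own. Each camera call takes 0.05 s, during which the arm holds its last target. There are 200 camera calls.

### The job

Load both salad tubs that stand on the steel loader's deck into its square spring-lift well: slide the first onto the platform and let it sink until it stands upright with its lid about level with the deck, then slide the second in on top of it so that it sinks too. Then slide the flat cover over the well by its black tab until its front edge is fully home in the slot. Leave the cheese wedge and the small brass weight on the counter beside the loader where they stand.

Things in the scene. Friction and masses are not known exactly. Their poses are not given: they have to be found in the camera images.
- loader: Fixed sheet-steel tub lift on the worktop. Origin: centre of its square well, at worktop height. x axis: loading direction, from the deck to the well and its back stop (about away from the robot); y to its left; z up. Deck top 130 mm above the origin. Well 108 x 108 mm inside (x, y from -54 to 54 mm). Its back wall (x = 54 mm) rises 32 mm above the deck as a stop; front and right edges slope inwards
- deck (a point): Centre of the deck's top face (loader frame -150, 0, 130 mm). Deck: loader x from -242 to -63 mm, y from -118 to 118 mm, level with the well's edge; near end open, side lips 16 mm high. Two short flared strips, 20 mm above the deck, run from x -84, y +-72 mm to x -64, y +-58 mm and leave a mouth 112 mm wide to the well
- slot (a point): Middle of the slot for the cover's front edge, on the left of the well (loader frame 0, 60, 138 mm): 11 mm high, from 3 to 14 mm above the deck, under a receiver bar (y 54 to 68 mm) whose top is 30 mm above the deck. The cover is stowed opposite, on the right, y from -199 to -60 mm, between rails 14 mm above deck level
- well_mouth (a point): Point on the vertical axis of the well, level with the deck (loader frame 0, 0, 130 mm)
- tub_one: Round lidded salad tub (pale cream contents), 94 mm across the lid, tapering to 75 mm at the base, 51 mm high, 170 g, smooth and slippery; the lid is fixed. Too wide to grasp: push it. Starts on the deck on the left or the right side. Origin: centre of its underside, z up
- tub_two: Round lidded salad tub (pale yellowish contents), the same size, shape, weight and origin as the other; starts on the other side of the deck. Either may go in first
- lift (a joint): How far the platform has sunk, m: 0 = top, 1 mm below the deck; stops at 0.108. Light spring with a damper (0.6 N preload, 18 N/m, 30 Ns/m): one tub sinks it 55 to 63 mm (some 10 mm less if it rubs on a wall), its lid then 5 to 13 mm below the deck; two tubs take it to the bottom stop, the upper lid then 7 mm below the deck. Each tub takes about 4 s to sink
- platform (a point): Centre of the top face of the sprung white platform, 100 x 100 mm, in the well; it moves only up and down
- cover (a joint): How far the cover is closed, m: 0 = stowed on the right of the well, 0.128 = front edge fully home in the slot. It slides along the loader's +y, with about 1 N of friction, and stays where it is left
- cover_tab (a point): Middle of the top edge of the cover's black upright tab, 60 mm wide (loader x), 10 mm thick (loader y), its top 45 mm above the deck. The cover plate (104 x 124 x 6 mm) lies 5 to 11 mm above the deck; its front edge is 20 mm ahead (+y) of this point, its rear edge 104 mm behind
- brass_weight: Bystander: brass check weight with a knob, 38 mm across, 57 mm high, on the counter to the right of the loader. Origin: centre of its underside
- cheese_wedge: Bystander: yellow wedge of cheese, 83 x 133 x 61 mm, on the counter to the left of the loader. Origin: centre of its underside
Things that resemble listed ones, but are neither listed nor needed, are in the scene too. Leave any green look-alike of the tub_two alone.

How it is judged:
On the way, in this order (a step that is already met when the one before it is completed fails the run):
1. one tub stands upright at rest on the sunken platform in the well, its lid about level with the deck, the other tub still out of the well ((((horizontal distance between tub_one and well_mouth below 0.014 m and angle between tub_one's own z axis and vertical below 0.12 rad and linear speed of tub_one below 0.03 m/s and z of tub_one in the frame of loader below 0.095 m) and value of joint lift between 0.038 and 0.075 m and horizontal distance between tub_two and well_mouth above 0.06 m) or ((horizontal distance between tub_two and well_mouth below 0.014 m and angle between tub_two's own z axis and vertical below 0.12 rad and linear speed of tub_two below 0.03 m/s and z of tub_two in the frame of loader below 0.095 m) and value of joint lift between 0.038 and 0.075 m and horizontal distance between tub_one and well_mouth above 0.06 m))), for 0.2 s.
2. both tubs stand stacked and upright in the well with the platform sunk to the bottom (horizontal distance between each of tub_one, tub_two and well_mouth below 0.014 m and angle between each of tub_one, tub_two's own z axis and vertical below 0.12 rad and linear speed of each of tub_one, tub_two below 0.03 m/s and value of joint lift above 0.1 m), for 0.2 s.
3. the cover is slid fully home (value of joint cover above 0.122 m), for 0.1 s.
At the end, for the whole second after the job is handed in: Both tubs are stacked in the well, each within 14 mm of its axis, upright within 0.12 rad and at rest; the platform has sunk more than 100 mm; the cover is closed to within 6 mm of its end stop (all of step 2 and value of joint cover above 0.122 m); the robot touches nothing.
It fails at once if the brass weight on the counter is moved more than 30 mm (distance of brass_weight from where it was at the start of the episode above 0.03 m).
It fails at once if the cheese wedge on the counter is moved more than 30 mm (distance of cheese_wedge from where it was at the start of the episode above 0.03 m).
It also fails if it takes over 72 s, if anything falls off the work surface, if the arm or the gripper's body presses on something with over 40 N, if the wrist force passes 120 N, or if a joint passes its speed limit or range.

## Working session

There is one attempt and no reset: what is moved stays moved. The work goes in short steps, Python scripts to look and compute and a tool call to move; the robot and the scene stay as the last step left them, time stands still between calls to the robot, and variables do not carry over. Pictures are saved under pics/ and viewed, at most 10 in all, crops included, and the job is handed in when it is done.

Besides the shell and the picture viewer there is one more tool, called after "Request:" as name([rows], argument=value, ...), one row to a line, values as JSON. arm_command: Moves the arm, as the interface text tells. Its arguments: {"type":"object","properties":{"targets":{"type":"array"},"hand":{"type":"number"},"force":{"type":"number"}},"required":["targets"]}

```bash
mkdir -p pics; cat > h.py <<'E'
import numpy as np,cv2
from rig import env
def grab(n,p=None):
    f=env.grab_frame(n)
    if p: cv2.imwrite('pics/'+p,f['img'][:,:,::-1])
    return f
def ray(f,uv,z):
    q=cv2.undistortPoints(np.array([[uv]],float),np.array(f['camera_matrix']),np.array(f['dist_coeffs']))[0,0]
    T=np.array(f['world_from_camera']);d=T[:3,:3]@np.array([q[0],q[1],1]);o=T[:3,3]
    return o+d*(z-o[2])/d[2]
def proj(f,P):
    T=np.linalg.inv(np.array(f['world_from_camera']));
    r,_=cv2.Rodrigues(T[:3,:3])
    return cv2.projectPoints(np.array(P,float).reshape(-1,1,3),r,T[:3,3],np.array(f['camera_matrix']),np.array(f['dist_coeffs']))[0][:,0]
E
python3 - <<'E'
from h import *
for n in('top','side'):
    f=grab(n,n+'0.png');print(n,np.round(f['world_from_camera'],3).tolist())
s=env.observe();print(s['t'],s['tool_pos'],np.round(s['eef_rot'],3).tolist())
E
```

```text
top [[-0.461, -0.842, 0.281, 0.15], [-0.887, 0.438, -0.145, 0.569], [-0.001, -0.316, -0.949, 1.29], [0.0, 0.0, 0.0, 1.0]]
side [[-0.257, -0.772, 0.581, -0.108], [-0.966, 0.214, -0.143, 0.545], [-0.014, -0.598, -0.801, 0.914], [0.0, 0.0, 0.0, 1.0]]
0.1 [ 0.20419979 -0.48323308  0.20402067] [[0.921, 0.389, -0.001], [0.389, -0.921, 0.001], [0.0, -0.001, -1.0]]
```

View pics/top0.png

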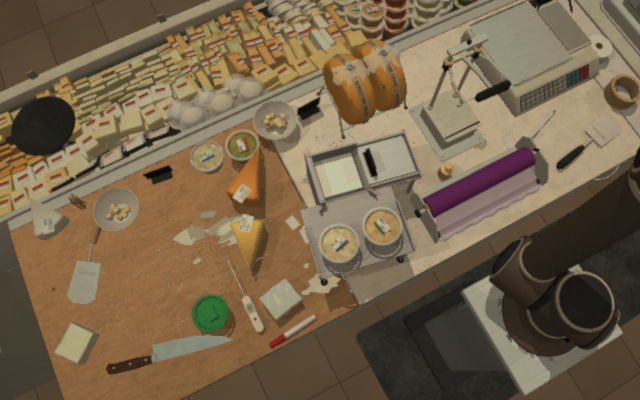

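View pics/side0.png

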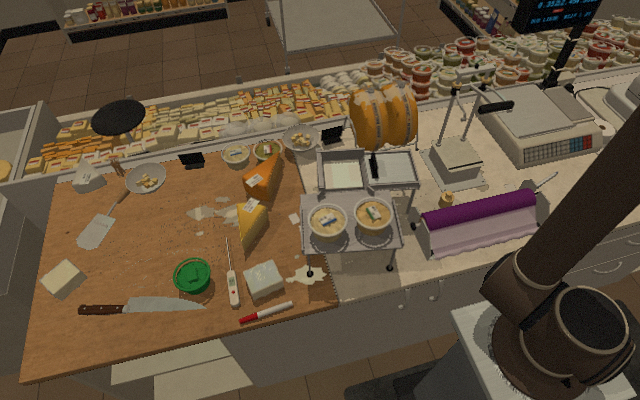

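Top view: platform at about (341,177), black tab (369,162), tubs at (340,244) and (382,229), deck near corners about (322,280) and (408,255), and brass weight (446,170). I'll zoom in for the edges.

```bash
python3 - <<'E'
from h import *
f=grab('top');c=f['img'][120:300,290:470,::-1]
cv2.imwrite('pics/z.png',cv2.resize(c,(600,600),interpolation=cv2.INTER_CUBIC))
f=grab('side');c=f['img'][130:290,290:450,::-1]
cv2.imwrite('pics/zs.png',cv2.resize(c,(600,600),interpolation=cv2.INTER_CUBIC))
E
```

```text
(no output)
```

View pics/z.png

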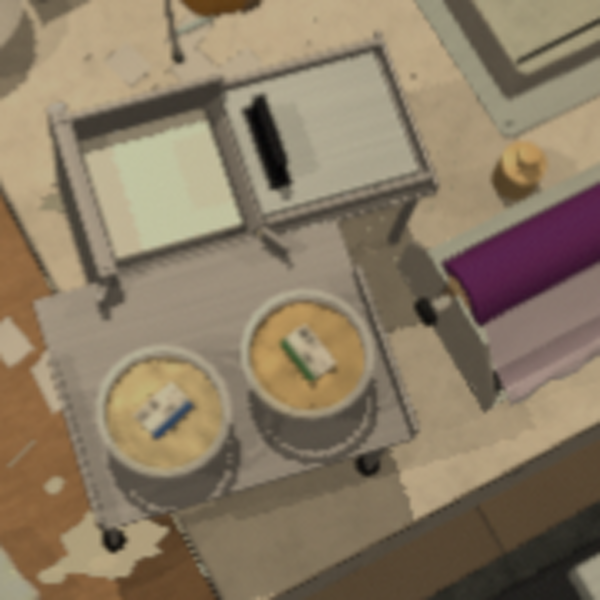

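View pics/zs.png

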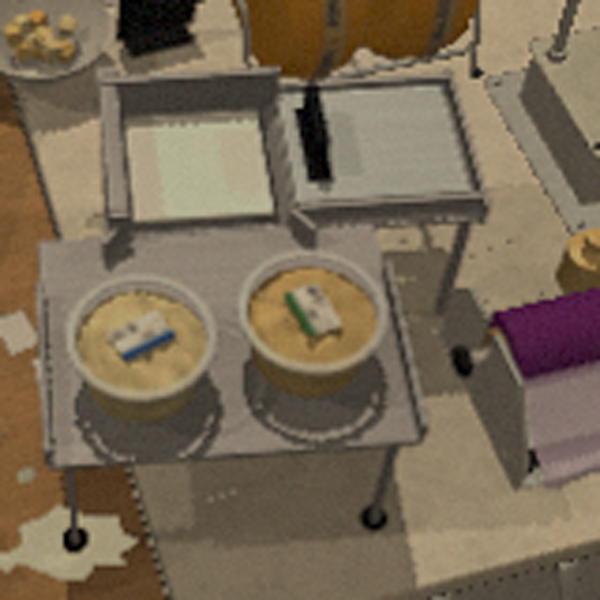

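Deck, bar, tab and lids are clear in the zooms. Top zoom positions: deck near corners (103,525) and (412,435), tab about (258,97)–(282,188), lids (165,408) and (309,353).

```bash
python3 - <<'E'
from h import *
from scipy.optimize import least_squares
F={n:grab(n) for n in('top','side')}
uz=lambda n,p:(290+(p[0]+.5)*.3-.5,120+(p[1]+.5)*.3-.5) if n=='top' else (290+(p[0]+.5)*160/600-.5,130+(p[1]+.5)*160/600-.5)
C=[('top',(103,525),(-242,118,143)),('top',(412,435),(-242,-118,143)),('top',(38,300),(-63,118,146)),
('side',(48,465),(-242,118,138)),('side',(422,438),(-242,-118,143)),('side',(40,242),(-63,118,146)),
('top',(243,222),(-50,-50,129)),('top',(118,260),(-50,50,129)),('side',(273,215),(-50,-50,129)),('side',(130,222),(-50,50,129)),
('top',(220,82),(54,-54,162)),('side',(278,75),(54,-54,162))]
W=[ray(F[n],uz(n,p),l[2]/1000)[:2] for n,p,l in C]
L=np.array([l[:2] for _,_,l in C])/1000
def tf(q,P): c,s=np.cos(q[2]),np.sin(q[2]);return P@np.array([[c,s],[-s,c]])+q[:2]
r=least_squares(lambda q:(tf(q,L)-W).ravel(),[.5,.2,0],loss='soft_l1',f_scale=.004)
q=r.x;print(q.round(4));
inv=lambda q,w:(np.array(w)[:2]-q[:2])@np.array([[np.cos(q[2]),-np.sin(q[2])],[np.sin(q[2]),np.cos(q[2])]])
for c,w in zip(C,W):print(c[0],c[2],(inv(q,w)*1000).round(1))
for n,p in [('top',(165,410)),('top',(309,353)),('side',(142,338)),('side',(314,312))]:
    w=ray(F[n],uz(n,p),.181);print('lid',n,(inv(q,w)*1000).round(1),w.round(3))
for n,p in [('top',(258,97)),('top',(285,188)),('side',(312,88)),('side',(322,180))]:
    print('tab',n,(inv(q,ray(F[n],uz(n,p),.17))*1000).round(1))
print('brass',(inv(q,ray(F['top'],uz('top',(522,170)),.03))*1000).round(0))
E
```

```text
[ 0.5399  0.3219 -0.2045]
top (-242, 118, 143) [-237.7  114.8]
top (-242, -118, 143) [-235.7 -114.2]
top (-63, 118, 146) [-67. 116.]
side (-242, 118, 138) [-245.4  116.2]
side (-242, -118, 143) [-244.2 -114.9]
side (-63, 118, 146) [-77.5 116.7]
top (-50, -50, 129) [-44.  -48.4]
top (-50, 50, 129) [-47.6  50. ]
side (-50, -50, 129) [-51.  -46.8]
side (-50, 50, 129) [-50.6  53.9]
top (54, -54, 162) [ 56.7 -59. ]
side (54, -54, 162) [ 52.9 -60.7]
lid top [-178.9   53.7] [0.376 0.411 0.181]
lid top [-167.   -54.6] [0.365 0.302 0.181]
lid side [-184.2   54.3] [0.371 0.412 0.181]
lid side [-171.7  -54.1] [0.361 0.304 0.181]
tab top [ 33.9 -81. ]
tab top [-40.8 -78.3]
tab side [ 30.6 -81.7]
tab side [-55.6 -76.7]
brass [ -30. -302.]
```

Request:
arm_command([
  [[0.3,-0.5,-0.5],0],
  [[0.55,-0.96,-0.5],0],
  [[0.55,-0.96,-0.5],0],
], hand=0.3)

```text
t: 0.68
tool_pos: [0.2179, -0.3714, 0.2567]
eef_rot: [[0.92, 0.391, 0.002], [0.391, -0.92, -0.002], [0.001, 0.003, -1.0]]
ft_force: [-0.1, -0.6, -0.4]
width: 0.699
grip_force: 0.0
```

Request:
arm_command([
  [[0.3,-0.5,0],0],
  [[0.55,-0.96,0],0],
])

```text
t: 0.92
tool_pos: [0.231, -0.263, 0.2542]
eef_rot: [[0.922, 0.388, -0.0], [0.388, -0.922, 0.001], [0.0, -0.001, -1.0]]
ft_force: [0.3, 0.6, 0.9]
width: 0.699
grip_force: 0.0
```

Request:
arm_command([
  [[0.3,-0.5,0],0],
  [[0.55,-0.96,0],0],
])

```text
t: 1.18
tool_pos: [0.2442, -0.1529, 0.2545]
eef_rot: [[0.922, 0.388, 0.0], [0.388, -0.922, -0.0], [0.0, 0.0, -1.0]]
ft_force: [0.7, 1.2, 0.2]
width: 0.7
grip_force: 0.0
```

Request:
arm_command([
  [[0.3,-0.5,0],0],
  [[0.55,-0.96,0],0],
])

```text
t: 1.42
tool_pos: [0.2577, -0.0429, 0.2547]
eef_rot: [[0.922, 0.388, 0.001], [0.388, -0.922, -0.0], [0.001, 0.001, -1.0]]
ft_force: [1.5, -1.4, -0.1]
width: 0.705
grip_force: 0.0
```

Request:
arm_command([
  [[0.3,-0.5,0],0],
  [[0.55,-0.96,0],0],
])

```text
t: 1.68
tool_pos: [0.2712, 0.0673, 0.2547]
eef_rot: [[0.921, 0.389, 0.001], [0.389, -0.921, -0.0], [0.001, 0.001, -1.0]]
ft_force: [1.5, 0.1, 0.1]
width: 0.703
grip_force: 0.0
```

Request:
arm_command([
  [[0.3,-0.5,0],0],
  [[0.55,-0.96,0],0],
])

```text
t: 1.92
tool_pos: [0.2975, 0.1489, 0.2545]
eef_rot: [[0.905, 0.426, -0.011], [0.426, -0.904, 0.024], [-0.0, -0.027, -1.0]]
ft_force: [-0.0, -0.4, 0.2]
width: 0.699
grip_force: 0.0
```

Request:
arm_command([
  [[0,-0.5,0],0],
  [[0.4,-0.8,0],0.1],
  [[0.4,-0.8,0],0.13],
  [[0.4,-0.8,0],0.13],
])

```text
t: 2.42
tool_pos: [0.3295, 0.1639, 0.2568]
eef_rot: [[0.923, 0.383, -0.035], [0.385, -0.92, 0.069], [-0.006, -0.077, -0.997]]
ft_force: [-0.3, -0.5, -0.2]
width: 0.698
grip_force: 0.0
```

```bash
cat >> h.py <<'E'
Q=np.array([0.5399,0.3219,-0.2045])
def w2l(p): c,s=np.cos(Q[2]),np.sin(Q[2]);d=np.array(p)[:2]-Q[:2];return np.array([c*d[0]+s*d[1],-s*d[0]+c*d[1]])*1000
def rows(L):
    "L: (x,y,z mm loader, heading deg) -> rows"
    s=env.observe();R=np.array(s['eef_rot']);p=np.array(s['tool_pos']);y0=np.degrees(np.arctan2(R[1,0],R[0,0]))
    R=np.array([[np.cos(np.radians(y0)),np.sin(np.radians(y0)),0],[np.sin(np.radians(y0)),-np.cos(np.radians(y0)),0],[0,0,-1]])
    print('now',s['t'],w2l(p).round(1),p[2].round(4),'heading',round(y0-np.degrees(Q[2]),1))
    c,sn=np.cos(Q[2]),np.sin(Q[2])
    for x,y,z,h in L:
        w=np.array([Q[0]+(c*x-sn*y)/1000,Q[1]+(sn*x+c*y)/1000,z/1000])
        d=R.T@(w-p)/.1; print((x,y,z,h),d.round(2).tolist(),round((y0-(h+np.degrees(Q[2])))/45,2))
def cr(x,y,h,z,d=47): return (x-d*np.cos(np.radians(h)),y-d*np.sin(np.radians(h)),z,h)
E
python3 - <<'E'
from h import *
rows([cr(-169,-54,28.6,255,68)])
E
```

```text
now 2.425 [-173.9 -197.4] 0.2568 heading 34.4
(np.float64(-228.70284232910268), np.float64(-86.55104633996126), 255, 28.6) [0.17, -1.22, 0.02] 0.13
```

```bash
python3 - <<'E'
from h import *
s=env.observe();print(np.round(s['joint_positions'],3),np.round(s['joint_velocities'],3),np.round(s['joint_torque'],2),s['tool_pos'])
E
```

```text
[ 0.394 -0.16  -0.208  1.529  0.077  3.141] [-0.012 -0.014 -0.005  0.002 -0.018 -0.001] [ 2.000e-02 -2.355e+01  3.513e+01 -1.300e-01  2.700e-01 -0.000e+00] [0.32951141 0.16390064 0.25680679]
```

Request:
arm_command([
  [[0,0,0],-0.24],
  [[0,0,0],-0.48],
  [[0,0,0],-0.72],
  [[0,0,0],-0.96],
  [[0,0,0],-0.96],
])

```text
t: 3.05
tool_pos: [0.3291, 0.1643, 0.2572]
eef_rot: [[0.411, 0.911, -0.034], [0.911, -0.408, 0.069], [0.049, -0.059, -0.997]]
ft_force: [0.4, -0.6, -0.3]
width: 0.699
grip_force: 0.0
```

Request:
arm_command([
  [[0,0,0],-0.24],
  [[0,0,0],-0.48],
  [[0,0,0],-0.72],
  [[0,0,0],-0.96],
])

```text
t: 3.55
tool_pos: [0.3293, 0.1645, 0.2571]
eef_rot: [[-0.325, 0.945, -0.034], [0.943, 0.326, 0.069], [0.077, -0.01, -0.997]]
ft_force: [-0.3, 0.1, 0.9]
width: 0.704
grip_force: 0.0
```

Request:
arm_command([
  [[0,0,0],-0.24],
  [[0,0,0],-0.48],
  [[0,0,0],-0.72],
  [[0,0,0],-0.96],
])

```text
t: 4.05
tool_pos: [0.3293, 0.1645, 0.2571]
eef_rot: [[-0.882, 0.47, -0.034], [0.467, 0.881, 0.069], [0.063, 0.045, -0.997]]
ft_force: [0.3, -0.1, 0.2]
width: 0.699
grip_force: 0.0
```

Request:
arm_command([
  [[0,0,0],-0.24],
  [[0,0,0],-0.48],
  [[0,0,0],-0.72],
  [[0,0,0],-0.96],
  [[0,0,0],-0.99],
  [[0,0,0],-0.99],
])

```text
t: 4.8
tool_pos: [0.3296, 0.1647, 0.257]
eef_rot: [[-0.96, -0.278, -0.034], [-0.279, 0.958, 0.069], [0.013, 0.076, -0.997]]
ft_force: [-0.5, -0.2, -0.3]
width: 0.696
grip_force: 0.0
```

```bash
python3 - <<'E'
from h import *
print(env.observe()['eef_rot'].round(3).tolist())
x,y,z,h=cr(-169,-54,28.6,255,68);rows([(x,y,z,h+180)])
E
```

```text
[[-0.96, -0.278, -0.034], [-0.279, 0.958, 0.069], [0.013, 0.076, -0.997]]
now 4.8 [-174.  -196.6] 0.257 heading -152.1
(np.float64(-228.70284232910268), np.float64(-86.55104633996126), 255, 208.6) [-0.03, 1.23, 0.02] -8.01
```

```bash
cat >> h.py <<'E'
def rows(L):
    "L: (x,y,z mm loader, heading deg of the push, = -tool x) -> rows"
    s=env.observe();R=np.array(s['eef_rot']);p=np.array(s['tool_pos']);y0=np.degrees(np.arctan2(-R[1,0],-R[0,0]))-np.degrees(Q[2])
    print('now',s['t'],w2l(p).round(1),p[2].round(4),'heading',round(y0,1),'F',np.round(s['ft_force'],1))
    c,sn=np.cos(Q[2]),np.sin(Q[2]);out=[]
    for x,y,z,h in L:
        w=np.array([Q[0]+(c*x-sn*y)/1000,Q[1]+(sn*x+c*y)/1000,z/1000])
        d=R.T@(w-p)/.1; out.append([[float(round(v,2)) for v in d],round((y0-h)/45,2)]); print(np.round((x,y,z,h),0).tolist(),out[-1])
E
```

Request:
arm_command([
  [[0,0.5,0],0],
  [[0,0.98,0.05],0],
  [[0,0.98,0.05],0],
])

```text
t: 5.18
tool_pos: [0.3011, 0.2609, 0.2591]
eef_rot: [[-0.958, -0.283, -0.035], [-0.285, 0.956, 0.069], [0.014, 0.076, -0.997]]
ft_force: [-0.0, -0.3, 0.5]
width: 0.706
grip_force: 0.0
```

Request:
arm_command([
  [[0,0.25,0],0],
  [[0,0.25,0],0],
  [[0,0.25,0],0],
])

```text
t: 5.55
tool_pos: [0.2952, 0.282, 0.2613]
eef_rot: [[-0.959, -0.28, -0.034], [-0.282, 0.957, 0.069], [0.013, 0.075, -0.997]]
ft_force: [0.9, 0.3, 0.1]
width: 0.698
grip_force: 0.0
```

```bash
python3 - <<'E'
from h import *
print(env.observe()['joint_positions'].round(2))
f=grab('top');c=f['img'][120:300,290:470,::-1]
cv2.imwrite('pics/z2.png',cv2.resize(c,(600,600),interpolation=cv2.INTER_CUBIC))
rows([cr(-169,-54,28,255,68),cr(-169,-54,28,150,68)])
E
```

```text
[ 0.7  -0.11 -0.15  1.51  0.07  0.42]
now 5.6 [-231.5  -88.8] 0.2613 heading 28.1 F [-1.   0.  -0.2]
[-229.0, -86.0, 255.0, 28.0] [[-0.04, 0.01, 0.06], np.float64(0.0)]
[-229.0, -86.0, 150.0, 28.0] [[-0.05, -0.07, 1.11], np.float64(0.0)]
```

View pics/z2.png

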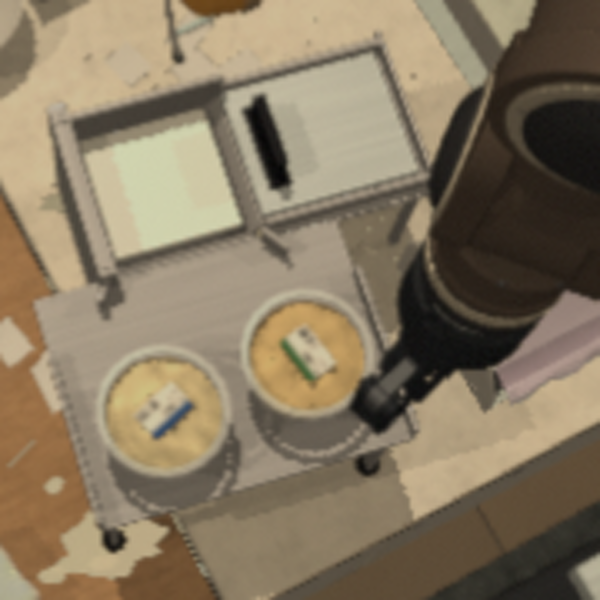

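The picture shows the gripper behind and to the right of the right tub, at zoom (375,405), in line with the push. I'll descend next.

Request:
arm_command([
  [[-0.02,-0.03,0.45],0],
  [[-0.05,-0.07,0.9],0],
  [[-0.05,-0.07,0.9],0],
])

```text
t: 5.98
tool_pos: [0.2972, 0.2814, 0.1683]
eef_rot: [[-0.959, -0.279, -0.039], [-0.282, 0.957, 0.065], [0.019, 0.073, -0.997]]
ft_force: [0.2, -1.6, -0.4]
width: 0.697
grip_force: 0.0
```

Request:
arm_command([
  [[0,0,0.2],0],
  [[0,0,0.2],0],
  [[0,0,0.2],0],
])

```text
t: 6.35
tool_pos: [0.2988, 0.2855, 0.1529]
eef_rot: [[-0.959, -0.281, -0.032], [-0.283, 0.957, 0.071], [0.011, 0.077, -0.997]]
ft_force: [0.3, 0.1, 0.9]
width: 0.697
grip_force: 0.0
```

```bash
python3 - <<'E'
from h import *
rows([cr(-169,-54,28,150,47),cr(-130,-33,28,150),cr(-90,-11,28,150),cr(-72,-2,24,150),cr(-55,0,14,150),cr(-40,0,5,150),cr(-20,0,0,150),cr(0,0,0,150),cr(3,0,0,150)])
E
```

```text
now 6.35 [-228.7  -84.6] 0.1529 heading 28.2 F [0.3 0.1 0.9]
[-210.0, -76.0, 150.0, 28.0] [[-0.2, -0.01, 0.03], np.float64(0.0)]
[-171.0, -55.0, 150.0, 28.0] [[-0.64, -0.01, 0.02], np.float64(0.0)]
[-131.0, -33.0, 150.0, 28.0] [[-1.1, -0.01, 0.02], np.float64(0.0)]
[-115.0, -21.0, 150.0, 24.0] [[-1.3, 0.02, 0.02], np.float64(0.09)]
[-101.0, -11.0, 150.0, 14.0] [[-1.48, 0.04, 0.02], np.float64(0.31)]
[-87.0, -4.0, 150.0, 5.0] [[-1.63, 0.04, 0.01], np.float64(0.51)]
[-67.0, 0.0, 150.0, 0.0] [[-1.83, -0.02, 0.01], np.float64(0.63)]
[-47.0, 0.0, 150.0, 0.0] [[-2.0, -0.11, -0.0], np.float64(0.63)]
[-44.0, 0.0, 150.0, 0.0] [[-2.03, -0.13, -0.0], np.float64(0.63)]
```

Request:
arm_command([
  [[-0.12,0,0.02],0],
  [[-0.2,0,0.02],0],
  [[-0.28,0,0.02],0],
  [[-0.38,0,0.02],0],
  [[-0.5,0,0.02],0],
  [[-0.62,0,0.02],0],
  [[-0.74,0,0.02],0],
  [[-0.84,0,0.02],0],
  [[-0.92,0,0.02],0],
  [[-0.98,0,0.02],0],
  [[-1,0,0.02],0],
])

```text
t: 7.72
tool_pos: [0.3941, 0.3137, 0.1476]
eef_rot: [[-0.959, -0.282, -0.034], [-0.283, 0.957, 0.069], [0.013, 0.076, -0.997]]
ft_force: [-0.3, -0.5, 0.9]
width: 0.697
grip_force: 0.3
```

```bash
cat >> h.py <<'E'
def zoom(n,p):
    f=grab(n); o=(290,120,180) if n=='top' else (290,130,160)
    cv2.imwrite('pics/'+p,cv2.resize(f['img'][o[1]:o[1]+o[2],o[0]:o[0]+o[2],::-1],(600,600),interpolation=cv2.INTER_CUBIC))
    return f
def uz(n,p): return (290+(p[0]+.5)*.3-.5,120+(p[1]+.5)*.3-.5) if n=='top' else (290+(p[0]+.5)*160/600-.5,130+(p[1]+.5)*160/600-.5)
E
python3 - <<'E'
from h import *
zoom('side','s3.png')
rows([cr(-90,-11,28,150),cr(-72,-2,24,150),cr(-55,0,14,150),cr(-40,0,5,150),cr(-20,0,0,150),cr(0,0,0,150),cr(3,0,0,150)])
E
```

```text
now 7.775 [-141.1  -37.6] 0.1476 heading 28.2 F [ 1.6 -0.9  0.3]
[-131.0, -33.0, 150.0, 28.0] [[-0.11, -0.0, -0.03], np.float64(0.0)]
[-115.0, -21.0, 150.0, 24.0] [[-0.31, 0.02, -0.03], np.float64(0.09)]
[-101.0, -11.0, 150.0, 14.0] [[-0.48, 0.04, -0.03], np.float64(0.32)]
[-87.0, -4.0, 150.0, 5.0] [[-0.64, 0.04, -0.03], np.float64(0.52)]
[-67.0, 0.0, 150.0, 0.0] [[-0.83, -0.02, -0.04], np.float64(0.63)]
[-47.0, 0.0, 150.0, 0.0] [[-1.01, -0.11, -0.05], np.float64(0.63)]
[-44.0, 0.0, 150.0, 0.0] [[-1.03, -0.12, -0.05], np.float64(0.63)]
```

View pics/s3.png

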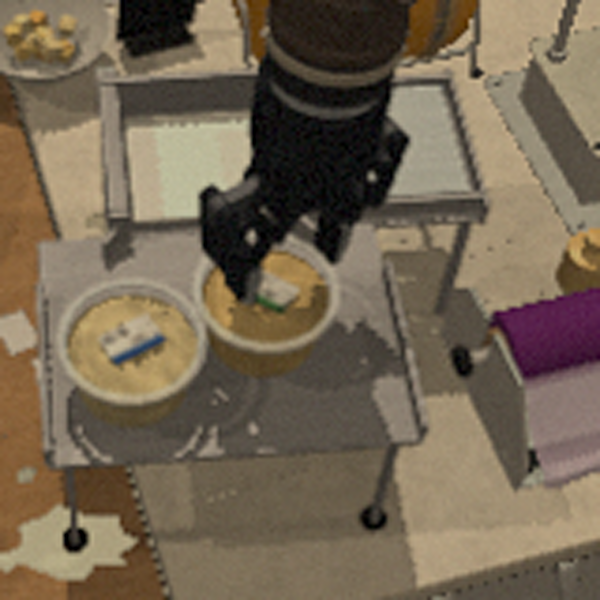

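```bash
python3 - <<'E'
from h import *
F={n:grab(n) for n in('top','side')};s=env.observe()
for p in [(268,295),(134,343)]: print('tub',w2l(ray(F['side'],uz('side',p),.181)).round(1))
R=np.array(s['eef_rot']);p=np.array(s['tool_pos'])
for dy in(-.037,.037):
  P=p+R@[0,dy,-.008]; u=proj(F['side'],P)[0]; print('tip',w2l(P).round(0),P[2].round(3),(u-[290,130])*600/160)
cv2.imwrite('pics/t4.png',cv2.resize(F['top']['img'][120:300,290:470,::-1],(600,600),interpolation=cv2.INTER_CUBIC))
E
```

```text
tub [-156.8  -27. ]
tub [-187.6   59.5]
tip [-124.  -71.] 0.153 [323.81532588 274.35125877]
tip [-158.   -6.] 0.159 [231.50982947 317.98141042]
```

View pics/t4.png

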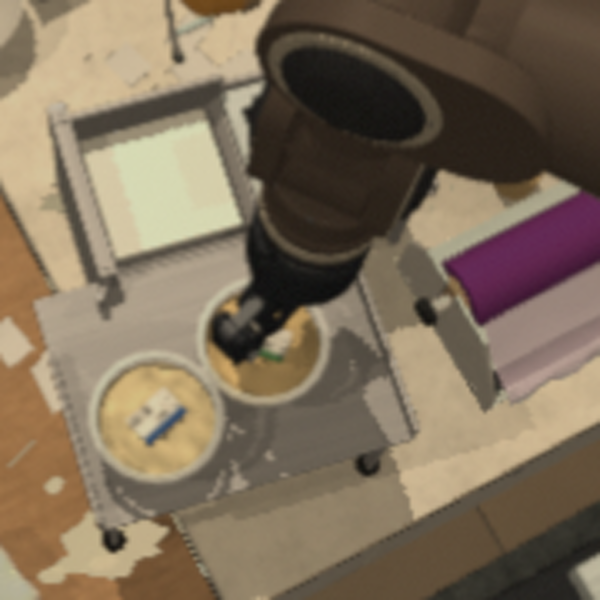

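The tips are riding over the lid: both project onto the lid plane, about 20 mm higher than I assumed. I'll lift, go back behind the tub, narrow the fork and go lower.

Request:
arm_command([
  [[0,0,-0.3],0],
  [[0,0,-0.7],0],
  [[0.5,0,-0.8],0],
  [[0.9,0,-0.8],0.1],
  [[0.9,0,-0.8],0.28],
  [[0.9,0,-0.8],0.28],
], hand=0.5)

```text
t: 8.62
tool_pos: [0.3098, 0.2827, 0.2292]
eef_rot: [[-0.997, -0.068, -0.033], [-0.07, 0.995, 0.07], [0.028, 0.072, -0.997]]
ft_force: [0.1, -0.4, 0.3]
width: 0.499
grip_force: 0.0
```

```bash
python3 - <<'E'
from h import *
F={n:grab(n) for n in('top','side')};s=env.observe()
R=np.array(s['eef_rot']);p=np.array(s['tool_pos']);print(s['width'])
for n in F:
  T=cv2.cvtColor(F[n]['img'],cv2.COLOR_RGB2HSV)
  m=cv2.inRange(F[n]['img'],(150,130,80),(235,215,160))
  # lid rims: bright tub areas
  print(n,[np.round((proj(F[n],p+R@[0,dy,dz])[0]),1).tolist() for dz in(0,-.02) for dy in(-.036,.036)])
  g=F[n]['img'].max(2)<45
  c=proj(F[n],p)[0].astype(int)
  print('\n'.join(''.join('#' if g[v,u] else '.' for u in range(c[0]-25,c[0]+25)) for v in range(c[1]-25,c[1]+12)),c)
rows([cr(-157,-27,15.5,228,76),cr(-157,-27,15.5,137,76)])
E
```

```text
0.5015561521617294
top [[417.9, 229.1], [391.5, 244.9], [419.9, 226.1], [393.1, 242.2]]
........................###############........##.
........................################..........
........................#################.........
.........................##################.......
.........................#####################....
........................#########################.
........................##########################
.......................###########################
.......................###########################
......................############################
.....................#############################
.....................##.##########################
..........................########################
..........................########################
..........................########################
..........................########################
...........##............#########################
.........##.............######################.##.
.........##...........##############...##.........
.........#...........##############........
[... 2351 characters left out ...]
...............................
..................................................
..................................................
..................................................
.............................................#....
............................................####..
...........................................#####..
............................................####..
............................................####..
............................................#####. [392 216]
now 8.725 [-216.9  -85. ] 0.2287 heading 15.8 F [-0.3 -0.6 -0.6]
[-230.0, -47.0, 228.0, 16.0] [[0.03, 0.4, 0.04], np.float64(0.01)]
[-230.0, -47.0, 137.0, 16.0] [[-0.0, 0.33, 0.94], np.float64(0.01)]
```

Request:
arm_command([
  [[0.03,0.4,0.04],0],
  [[0.03,0.4,0.1],0],
  [[0,0.35,0.6],0],
  [[0,0.33,0.97],0],
  [[0,0.33,0.97],0],
  [[0,0.33,0.97],0],
])

```text
t: 9.48
tool_pos: [0.3053, 0.3223, 0.1355]
eef_rot: [[-0.997, -0.066, -0.033], [-0.068, 0.995, 0.07], [0.029, 0.072, -0.997]]
ft_force: [-0.3, 0.3, 0.9]
width: 0.502
grip_force: 0.0
```

```bash
python3 - <<'E'
from h import *
rows([cr(-157,-27,15.5,134,53),cr(-110,-14,15.5,134,53),cr(-75,-4,15,134,53),cr(-60,0,10,134,53),cr(-40,0,0,134,53),cr(0,0,0,134,53),cr(4,0,0,134,53)])
E
```

```text
now 9.475 [-229.7  -47.3] 0.1355 heading 15.6 F [-0.3  0.3  0.9]
[-208.0, -41.0, 134.0, 16.0] [[-0.23, -0.0, 0.01], np.float64(0.0)]
[-161.0, -28.0, 134.0, 16.0] [[-0.71, -0.0, -0.0], np.float64(0.0)]
[-126.0, -18.0, 134.0, 15.0] [[-1.08, 0.01, -0.01], np.float64(0.01)]
[-112.0, -9.0, 134.0, 10.0] [[-1.23, 0.05, -0.02], np.float64(0.12)]
[-93.0, 0.0, 134.0, 0.0] [[-1.44, 0.09, -0.02], np.float64(0.35)]
[-53.0, 0.0, 134.0, 0.0] [[-1.83, -0.02, -0.04], np.float64(0.35)]
[-49.0, 0.0, 134.0, 0.0] [[-1.87, -0.03, -0.04], np.float64(0.35)]
```

Push to about tub x = -85, then measure numerically.

Request:
arm_command([
  [[-0.12,0,0],0],
  [[-0.2,0,0],0],
  [[-0.27,0,0],0],
  [[-0.36,0,0],0],
  [[-0.46,0,0],0],
  [[-0.56,0,0],0],
  [[-0.66,0,0],0],
  [[-0.74,0,0],0],
  [[-0.8,0,0],0],
  [[-0.85,0,-0.01],0],
  [[-0.87,0,-0.01],0],
])

```text
t: 10.85
tool_pos: [0.392, 0.3279, 0.1328]
eef_rot: [[-0.997, -0.066, -0.034], [-0.068, 0.995, 0.069], [0.029, 0.071, -0.997]]
ft_force: [-0.8, 0.0, 0.0]
width: 0.502
grip_force: 0.3
```

```bash
cat >> h.py <<'E'
def tubs(n='side',z=.166):
    f=grab(n);h=cv2.cvtColor(f['img'],cv2.COLOR_RGB2HSV)
    m=cv2.inRange(h,(12,60,110),(30,190,255)); 
    k=np.zeros_like(m)
    P=[(Q[0]+(np.cos(Q[2])*x-np.sin(Q[2])*y)/1000,Q[1]+(np.sin(Q[2])*x+np.cos(Q[2])*y)/1000,.18) for x,y in((-260,125),(-260,-125),(-60,-125),(60,-60),(60,70),(-60,125))]
    cv2.fillPoly(k,[proj(f,P).astype(int)],255)
    m&=k;m=cv2.morphologyEx(m,cv2.MORPH_CLOSE,np.ones((5,5)));m=cv2.morphologyEx(m,cv2.MORPH_OPEN,np.ones((3,3)))
    for c in cv2.findContours(m,cv2.RETR_EXTERNAL,cv2.CHAIN_APPROX_NONE)[0]:
        if cv2.contourArea(c)>150:
            x,y,w,hh=cv2.boundingRect(c); print(n,'area',cv2.contourArea(c),'bbox',(x,y,w,hh),'centre@.18',w2l(ray(f,(x+w/2,y+hh/2),.18)).round(0))
    return f,m
E
python3 - <<'E'
from h import *
for n in('side','top'): tubs(n)
rows([cr(-75,-4,15,134,53),cr(-60,0,10,134,53),cr(-40,0,0,134,53),cr(0,0,0,134,53),cr(4,0,0,134,53)])
zoom('side','s5.png')
E
```

```text
side area 784.5 bbox (307, 208, 35, 30) centre@.18 [-192.   62.]
side area 157.5 bbox (324, 162, 9, 27) centre@.18 [-49.  43.]
side area 766.0 bbox (296, 160, 23, 91) centre@.18 [-140.   99.]
top area 335.5 bbox (327, 258, 70, 25) centre@.18 [-255.   22.]
top area 944.0 bbox (319, 229, 35, 35) centre@.18 [-186.   62.]
top area 379.5 bbox (399, 197, 24, 64) centre@.18 [-193. -116.]
top area 452.0 bbox (339, 186, 23, 30) centre@.18 [-89.  -1.]
top area 534.5 bbox (296, 161, 20, 67) centre@.18 [-45.  96.]
now 10.95 [-146.2  -24.1] 0.1327 heading 15.6 F [-0.4 -0.2 -0.7]
[-126.0, -18.0, 134.0, 15.0] [[-0.21, 0.01, -0.02], np.float64(0.01)]
[-112.0, -9.0, 134.0, 10.0] [[-0.37, 0.05, -0.02], np.float64(0.12)]
[-93.0, 0.0, 134.0, 0.0] [[-0.58, 0.09, -0.02], np.float64(0.35)]
[-53.0, 0.0, 134.0, 0.0] [[-0.96, -0.02, -0.04], np.float64(0.35)]
[-49.0, 0.0, 134.0, 0.0] [[-1.0, -0.03, -0.04], np.float64(0.35)]
```

View pics/s5.png

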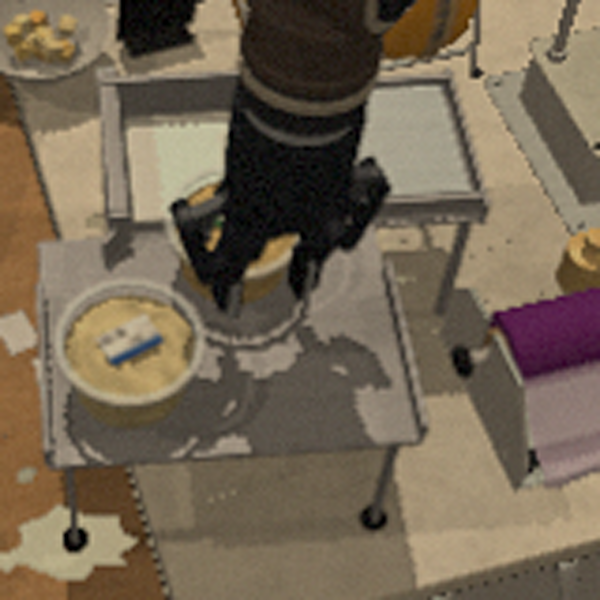

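The tub is cradled ahead of the fingers, with its lid at about (238,235) in the side zoom, near loader (-92,-5). I'll push on, straightening the heading.

Request:
arm_command([
  [[-0.11,0,-0.02],0],
  [[-0.21,0.01,-0.02],0.02],
  [[-0.37,0.05,-0.02],0.12],
  [[-0.58,0.09,-0.02],0.33],
  [[-0.78,0.03,-0.02],0.35],
  [[-0.96,-0.02,-0.04],0.35],
  [[-1,-0.03,-0.04],0.35],
  [[-1,-0.03,-0.04],0.35],
])

```text
t: 12.0
tool_pos: [0.4918, 0.3312, 0.1335]
eef_rot: [[-0.978, 0.208, -0.034], [0.205, 0.976, 0.069], [0.048, 0.061, -0.997]]
ft_force: [-0.7, 0.6, -0.0]
width: 0.498
grip_force: 0.0
```

```bash
python3 - <<'E'
from h import *
for n in('side','top'): tubs(n)
rows([cr(4,0,0,134,53)])
E
```

```text
side area 784.5 bbox (307, 209, 36, 29) centre@.18 [-193.   61.]
side area 197.5 bbox (324, 169, 29, 23) centre@.18 [-67.  19.]
side area 176.0 bbox (339, 162, 17, 15) centre@.18 [-32.  -7.]
side area 767.0 bbox (296, 160, 23, 91) centre@.18 [-140.   99.]
top area 343.5 bbox (327, 258, 70, 25) centre@.18 [-255.   22.]
top area 951.0 bbox (319, 229, 36, 35) centre@.18 [-186.   61.]
top area 486.5 bbox (392, 185, 31, 76) centre@.18 [-177. -113.]
top area 297.5 bbox (319, 178, 41, 21) centre@.18 [-52.  16.]
top area 537.5 bbox (296, 161, 20, 67) centre@.18 [-45.  96.]
top area 195.5 bbox (315, 155, 20, 22) centre@.18 [14. 33.]
now 12.1 [-49.6  -0.5] 0.1337 heading -0.1 F [ 0.1  0.4 -0.6]
[-49.0, 0.0, 134.0, 0.0] [[-0.01, 0.01, -0.0], np.float64(-0.0)]
```

Request:
arm_command([
  [[0,0,0],0],
  [[0,0,0],0],
  [[0,0,0],0],
  [[0,0,0],0],
  [[0.08,0,0],0],
  [[0.08,0,0],0],
  [[0.1,0,-0.5],0],
  [[0.1,0,-0.9],0],
  [[0.6,0,-0.95],0],
  [[0.9,0,-0.95],0],
  [[0.9,0,-0.95],0],
])

```text
t: 13.48
tool_pos: [0.4055, 0.3438, 0.2336]
eef_rot: [[-0.978, 0.205, -0.033], [0.203, 0.977, 0.07], [0.047, 0.062, -0.997]]
ft_force: [0.6, -1.1, 0.5]
width: 0.499
grip_force: 0.0
```

Request:
arm_command([
  [[0.5,0,0],0],
  [[0.9,0,0],0],
  [[0.9,0,0],0],
  [[0.9,0,0],0],
  [[0.9,0,0],0],
  [[0.9,0,0],0],
  [[0.9,0,0],0],
  [[0.9,0,0],0],
  [[0.9,0,0],0],
  [[0.9,0,0],0],
])

```text
t: 14.72
tool_pos: [0.3189, 0.3618, 0.2369]
eef_rot: [[-0.978, 0.207, -0.034], [0.205, 0.976, 0.069], [0.048, 0.061, -0.997]]
ft_force: [-0.4, -0.2, -0.3]
width: 0.497
grip_force: 0.0
```

```bash
python3 - <<'E'
from h import *
for n in('side','top'): tubs(n)
rows([cr(-190,61,-26,225,80)])
print(env.observe()['joint_positions'].round(2))
a=cv2.resize(grab('top')['img'][120:300,290:470,::-1],(400,400),interpolation=cv2.INTER_CUBIC)
b=cv2.resize(grab('side')['img'][130:290,290:450,::-1],(400,400),interpolation=cv2.INTER_CUBIC)
cv2.imwrite('pics/w6.png',np.hstack([a,b]))
E
```

```text
side area 791.5 bbox (307, 208, 35, 30) centre@.18 [-192.   62.]
side area 766.5 bbox (296, 160, 23, 91) centre@.18 [-140.   99.]
top area 346.5 bbox (327, 258, 70, 25) centre@.18 [-255.   22.]
top area 207.0 bbox (405, 230, 18, 31) centre@.18 [-232. -110.]
top area 898.0 bbox (319, 229, 35, 35) centre@.18 [-186.   62.]
top area 537.5 bbox (296, 161, 20, 67) centre@.18 [-45.  96.]
top area 1130.5 bbox (317, 159, 42, 40) centre@.18 [-27.  12.]
now 14.825 [-224.5   -5.8] 0.2369 heading -0.1 F [-0.5  0.3 -0. ]
[-262.0, 96.0, 225.0, -26.0] [[0.37, 1.01, 0.2], np.float64(0.58)]
[ 0.8   0.02 -0.08  1.44  0.07  1.01]
```

View pics/w6.png

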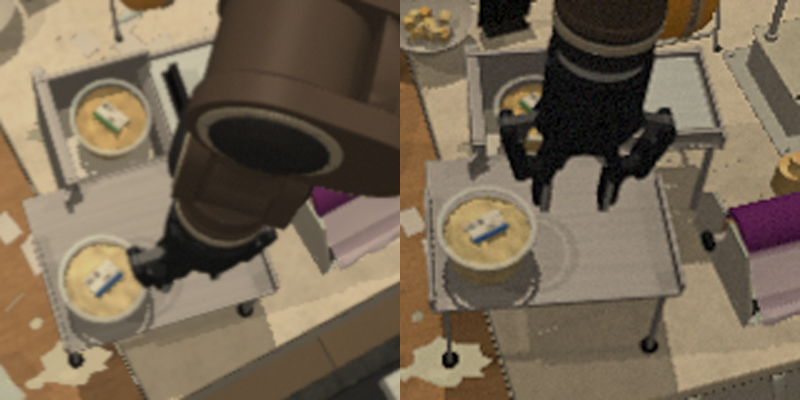

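The first tub is in the well, with its lid at (111,117) in the top half of the picture, upright. The second tub is at loader (-190,61). I'll move the fork behind it while the first one sinks.

Request:
arm_command([
  [[0.3,0.4,0],0.2],
  [[0.37,0.8,0],0.4],
  [[0.37,1.0,0.1],0.56],
  [[0.37,1.0,0.1],0.56],
  [[0.37,1.0,0.1],0.56],
])

```text
t: 15.55
tool_pos: [0.303, 0.4672, 0.2348]
eef_rot: [[-0.797, 0.603, -0.034], [0.6, 0.797, 0.069], [0.069, 0.034, -0.997]]
ft_force: [0.4, 0.1, 0.5]
width: 0.5
grip_force: 0.0
```

```bash
python3 - <<'E'
from h import *
tubs('top')
rows([cr(-190,61,-25,225,78),cr(-190,61,-25,134,78)])
E
```

```text
top area 542.0 bbox (296, 161, 21, 67) centre@.18 [-45.  95.]
now 15.6 [-261.3   94. ] 0.2351 heading -25.3 F [ 0.3  0.6 -0.6]
[-261.0, 94.0, 225.0, -25.0] [[-0.01, -0.0, 0.1], np.float64(-0.01)]
[-261.0, 94.0, 134.0, -25.0] [[-0.08, -0.03, 1.01], np.float64(-0.01)]
```

Request:
arm_command([
  [[-0.04,-0.02,0.4],0],
  [[-0.08,-0.03,0.8],0],
  [[-0.08,-0.03,0.95],0],
  [[-0.08,-0.03,0.95],0],
  [[-0.08,-0.03,0.95],0],
])

```text
t: 16.23
tool_pos: [0.305, 0.4677, 0.1412]
eef_rot: [[-0.796, 0.604, -0.033], [0.601, 0.796, 0.071], [0.069, 0.037, -0.997]]
ft_force: [-0.1, -0.1, 0.6]
width: 0.501
grip_force: 0.0
```

```bash
python3 - <<'E'
from h import *
tubs('side')
rows([cr(-190,61,-25,138,53),cr(-110,24,-25,136,53),cr(-75,7,-25,134,53),cr(-60,1,-15,134,53),cr(-40,0,0,134,53),cr(0,0,0,134,53),cr(4,0,0,134,53)])
E
```

```text
side area 316.0 bbox (390, 190, 21, 54) centre@.18 [-187. -116.]
side area 346.5 bbox (338, 167, 22, 25) centre@.18 [-66.  -7.]
now 16.275 [-259.6   95.3] 0.1413 heading -25.3 F [-0.6 -0.4 -0. ]
[-238.0, 83.0, 138.0, -25.0] [[-0.25, -0.02, 0.02], np.float64(-0.01)]
[-158.0, 46.0, 136.0, -25.0] [[-1.13, -0.01, -0.03], np.float64(-0.01)]
[-123.0, 29.0, 134.0, -25.0] [[-1.52, -0.01, -0.03], np.float64(-0.01)]
[-111.0, 15.0, 134.0, -15.0] [[-1.69, -0.09, -0.05], np.float64(-0.23)]
[-93.0, 0.0, 134.0, 0.0] [[-1.91, -0.15, -0.07], np.float64(-0.56)]
[-53.0, 0.0, 134.0, 0.0] [[-2.27, 0.03, -0.08], np.float64(-0.56)]
[-49.0, 0.0, 134.0, 0.0] [[-2.31, 0.04, -0.09], np.float64(-0.56)]
```

Request:
arm_command([
  [[-0.12,-0.02,0.02],0],
  [[-0.2,-0.02,0.02],0],
  [[-0.28,-0.02,0.02],0],
  [[-0.38,-0.02,0.01],0],
  [[-0.48,-0.02,0],0],
  [[-0.58,-0.02,0],0],
  [[-0.68,-0.01,0],0],
  [[-0.78,-0.01,-0.01],0],
  [[-0.87,-0.01,-0.02],0],
  [[-0.94,-0.01,-0.02],0],
  [[-0.98,-0.01,-0.02],0],
  [[-0.98,-0.01,-0.02],0],
])

```text
t: 17.77
tool_pos: [0.3822, 0.4071, 0.1345]
eef_rot: [[-0.796, 0.604, -0.034], [0.601, 0.796, 0.069], [0.069, 0.035, -0.997]]
ft_force: [0.5, 0.4, -0.5]
width: 0.5
grip_force: 0.0
```

```bash
python3 - <<'E'
from h import *
a=cv2.resize(grab('top')['img'][120:300,290:470,::-1],(400,400),interpolation=cv2.INTER_CUBIC)
for n in('side','top'): f,m=tubs(n)
b=cv2.resize(grab('side')['img'][130:290,290:450,::-1],(400,400),interpolation=cv2.INTER_CUBIC)
cv2.imwrite('pics/w7.png',np.hstack([a,b]))
rows([cr(-110,24,-25,136,53),cr(-75,7,-25,134,53),cr(-60,1,-15,134,53),cr(-40,0,0,134,53),cr(0,0,0,134,53),cr(4,0,0,134,53)])
E
```

```text
side area 297.5 bbox (390, 190, 21, 54) centre@.18 [-187. -116.]
side area 587.5 bbox (296, 151, 21, 100) centre@.18 [-126.  101.]
top area 348.0 bbox (327, 258, 70, 25) centre@.18 [-255.   22.]
top area 331.5 bbox (402, 207, 21, 54) centre@.18 [-205. -116.]
top area 536.5 bbox (296, 161, 20, 67) centre@.18 [-45.  96.]
now 17.975 [-172.2   51.6] 0.1345 heading -25.3 F [ 0.2 -0.5 -0.2]
[-158.0, 46.0, 136.0, -25.0] [[-0.15, 0.01, -0.02], np.float64(-0.01)]
[-123.0, 29.0, 134.0, -25.0] [[-0.54, 0.01, -0.03], np.float64(-0.01)]
[-111.0, 15.0, 134.0, -15.0] [[-0.71, -0.07, -0.05], np.float64(-0.23)]
[-93.0, 0.0, 134.0, 0.0] [[-0.93, -0.13, -0.06], np.float64(-0.56)]
[-53.0, 0.0, 134.0, 0.0] [[-1.3, 0.05, -0.08], np.float64(-0.56)]
[-49.0, 0.0, 134.0, 0.0] [[-1.33, 0.06, -0.08], np.float64(-0.56)]
```

Request:
arm_command([
  [[-0.12,0.01,-0.02],0],
  [[-0.25,0.01,-0.03],0],
  [[-0.4,0.01,-0.03],0],
  [[-0.54,0.01,-0.03],-0.02],
  [[-0.71,-0.07,-0.05],-0.23],
  [[-0.92,-0.13,-0.06],-0.46],
  [[-0.94,-0.13,-0.06],-0.56],
])

```text
t: 18.85
tool_pos: [0.4508, 0.3381, 0.1334]
eef_rot: [[-0.978, 0.207, -0.034], [0.204, 0.977, 0.069], [0.047, 0.06, -0.997]]
ft_force: [-0.4, 0.5, 0.2]
width: 0.499
grip_force: 0.0
```

Request:
arm_command([
  [[-0.22,0,-0.01],0],
  [[-0.4,0,-0.02],0],
  [[-0.45,0,-0.02],0],
  [[-0.45,0,-0.02],0],
])

```text
t: 19.35
tool_pos: [0.4937, 0.3304, 0.133]
eef_rot: [[-0.977, 0.208, -0.035], [0.206, 0.976, 0.069], [0.048, 0.06, -0.997]]
ft_force: [-0.2, 0.2, 0.6]
width: 0.502
grip_force: 0.0
```

```bash
python3 - <<'E'
from h import *
for n in('side','top'): tubs(n)
rows([cr(0,0,0,134,53),cr(4,0,0,134,53)])
E
```

```text
side area 247.5 bbox (339, 162, 17, 20) centre@.18 [-41.  -6.]
side area 772.0 bbox (296, 160, 23, 91) centre@.18 [-140.   99.]
top area 352.0 bbox (327, 258, 70, 25) centre@.18 [-255.   22.]
top area 485.0 bbox (392, 185, 31, 76) centre@.18 [-177. -113.]
top area 295.5 bbox (323, 178, 33, 21) centre@.18 [-52.  16.]
top area 537.5 bbox (296, 161, 20, 67) centre@.18 [-45.  96.]
now 19.45 [-47.7  -1. ] 0.1333 heading -0.1 F [-0.6  0.   0.1]
[-53.0, 0.0, 134.0, 0.0] [[0.05, 0.01, -0.0], np.float64(-0.0)]
[-49.0, 0.0, 134.0, 0.0] [[0.01, 0.01, -0.01], np.float64(-0.0)]
```

Similar signature to the first tub. I'll hold briefly, withdraw, and clear the view.

Request:
arm_command([
  [[0,0,0],0],
  [[0,0,0],0],
  [[0,0,0],0],
  [[0,0,0],0],
  [[0.08,0,0],0],
  [[0.08,0,0],0],
  [[0.1,0,-0.5],0],
  [[0.1,0,-0.9],0],
  [[0.6,0,-0.95],0],
  [[0.9,0,-0.95],0],
  [[0.9,0,-0.95],0],
])

```text
t: 20.82
tool_pos: [0.4071, 0.3429, 0.2335]
eef_rot: [[-0.978, 0.205, -0.033], [0.203, 0.977, 0.07], [0.047, 0.062, -0.997]]
ft_force: [1.1, 0.3, -0.2]
width: 0.5
grip_force: 0.0
```

Request:
arm_command([
  [[0.5,0,0],0],
  [[0.9,0,0],0],
  [[0.9,0,0],0],
  [[0.9,-0.4,0],0],
  [[0.9,-0.8,0],0],
  [[0.9,-0.9,0],0],
  [[0.9,-0.9,0],0],
  [[0.9,-0.9,0],0],
  [[0.9,-0.9,0],0],
  [[0.9,-0.9,0],0],
  [[0.9,-0.9,0],0],
  [[0.9,-0.9,0],0],
], hand=1)

```text
t: 22.32
tool_pos: [0.3018, 0.2732, 0.2313]
eef_rot: [[-0.978, 0.207, -0.034], [0.205, 0.976, 0.069], [0.048, 0.061, -0.997]]
ft_force: [0.2, 0.3, 0.5]
width: 0.002
grip_force: 0.0
```

Request:
arm_command([
  [[0,0,0],0],
  [[0,0,0],0],
  [[0,0,0],0],
  [[0,0,0],0],
  [[0,0,0],0],
  [[0,0,0],0],
  [[0,0,0],0],
  [[0,0,0],0],
  [[0,0,0],0],
  [[0,0,0],0],
  [[0,0,0],0],
  [[0,0,0],0],
])

```text
t: 23.82
tool_pos: [0.3018, 0.2731, 0.2313]
eef_rot: [[-0.978, 0.207, -0.034], [0.205, 0.976, 0.069], [0.048, 0.061, -0.997]]
ft_force: [0.1, -0.6, -0.8]
width: -0.005
grip_force: 0.0
```

```bash
python3 - <<'E'
from h import *
a=cv2.resize(grab('top')['img'][120:300,290:470,::-1],(400,400),interpolation=cv2.INTER_CUBIC)
b=cv2.resize(grab('side')['img'][130:290,290:450,::-1],(400,400),interpolation=cv2.INTER_CUBIC)
cv2.imwrite('pics/w8.png',np.hstack([a,b]))
rows([(0,-130,250,0),(0,-115,155,0),(0,50,155,0)]);print(env.observe()['joint_positions'].round(2))
E
```

```text
now 23.925 [-223.2  -96.2] 0.2313 heading -0.1 F [-0.2 -0.  -0.4]
[0, -130, 250, 0] [[-2.22, -0.32, -0.31], np.float64(-0.0)]
[0, -115, 155, 0] [[-2.27, -0.22, 0.64], np.float64(-0.0)]
[0, 50, 155, 0] [[-2.26, 1.42, 0.74], np.float64(-0.0)]
[ 0.68 -0.11 -0.22  1.44  0.08  0.88]
```

View pics/w8.png

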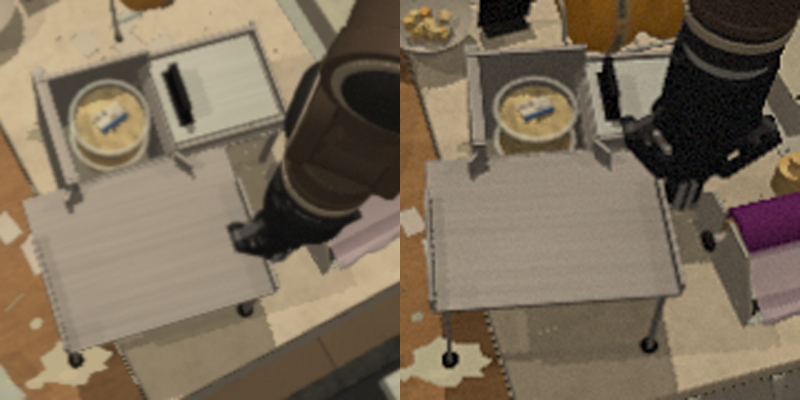

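Both tubs are stacked and upright, with the top lid at (109,118) in the top half and (535,110) in the side half. It may still be sinking. I'll move over the stowed cover and triangulate the lid height numerically.

Request:
arm_command([
  [[-0.4,-0.1,-0.2],0],
  [[-0.9,-0.2,-0.3],0],
  [[-0.9,-0.3,-0.3],0],
])

```text
t: 24.3
tool_pos: [0.3871, 0.2225, 0.2548]
eef_rot: [[-0.977, 0.21, -0.034], [0.207, 0.976, 0.069], [0.048, 0.06, -0.997]]
ft_force: [-0.0, -0.0, -0.3]
width: -0.001
grip_force: 0.0
```

Request:
arm_command([
  [[-0.4,0,0],0],
  [[-0.9,0,0],0],
  [[-0.9,0,0],0],
])

```text
t: 24.68
tool_pos: [0.4741, 0.2042, 0.2491]
eef_rot: [[-0.977, 0.21, -0.036], [0.207, 0.976, 0.068], [0.05, 0.059, -0.997]]
ft_force: [-0.4, 1.0, -0.1]
width: 0.003
grip_force: 0.0
```

Request:
arm_command([
  [[-0.4,-0.03,0],0],
  [[-0.42,-0.03,0],0],
  [[-0.42,-0.03,0],0],
])

```text
t: 25.05
tool_pos: [0.5119, 0.1935, 0.2487]
eef_rot: [[-0.978, 0.207, -0.035], [0.205, 0.976, 0.069], [0.049, 0.061, -0.997]]
ft_force: [0.3, -0.2, -0.2]
width: -0.001
grip_force: 0.0
```

```bash
cat >> h.py <<'E'
def lid():
    O=[]
    for n in('top','side'):
        f=grab(n);h=cv2.cvtColor(f['img'],cv2.COLOR_RGB2HSV);m=cv2.inRange(h,(12,60,110),(30,190,255))
        k=np.zeros_like(m);P=[(Q[0]+(np.cos(Q[2])*x-np.sin(Q[2])*y)/1000,Q[1]+(np.sin(Q[2])*x+np.cos(Q[2])*y)/1000,.14) for x,y in((-54,54),(-54,-54),(75,-54),(75,54))]
        cv2.fillPoly(k,[proj(f,P).astype(int)],255);m=cv2.morphologyEx(m&k,cv2.MORPH_CLOSE,np.ones((5,5)))
        c=max(cv2.findContours(m,cv2.RETR_EXTERNAL,cv2.CHAIN_APPROX_NONE)[0],key=cv2.contourArea);x,y,w,hh=cv2.boundingRect(c)
        print(n,(x,y,w,hh),cv2.contourArea(c),[w2l(ray(f,(x+w/2,y+hh/2),z)).round(0).tolist() for z in(.11,.123,.15,.18)])
E
python3 - <<'E'
from h import *
lid();rows([(0,-130,250,0),(0,-115,155,0),(0,50,155,0)]);print(env.observe()['joint_positions'].round(2))
E
```

```text
top (319, 160, 37, 39) 1003.5 [[-3.0, 4.0], [-7.0, 6.0], [-17.0, 10.0], [-28.0, 14.0]]
side (329, 165, 31, 22) 465.5 [[6.0, -5.0], [-5.0, -4.0], [-28.0, -1.0], [-53.0, 3.0]]
now 25.15 [  -1.4 -131.2] 0.2491 heading -0.1 F [-0.6 -0.2  0.2]
[0, -130, 250, 0] [[-0.01, 0.01, -0.01], np.float64(-0.0)]
[0, -115, 155, 0] [[-0.06, 0.1, 0.95], np.float64(-0.0)]
[0, 50, 155, 0] [[-0.06, 1.75, 1.05], np.float64(-0.0)]
[0.32 0.18 0.12 1.52 0.08 0.52]
```

Both views agree on a lid height of about 0.12 m, centred to within a few mm, so the stack is down. Next is the cover.

Request:
arm_command([
  [[-0.02,0.05,0.4],0],
  [[-0.05,0.08,0.8],0],
  [[-0.06,0.1,0.94],0],
  [[-0.06,0.1,0.94],0],
  [[-0.06,0.1,0.94],0],
])

```text
t: 25.78
tool_pos: [0.5183, 0.2086, 0.1571]
eef_rot: [[-0.978, 0.207, -0.032], [0.205, 0.976, 0.07], [0.046, 0.062, -0.997]]
ft_force: [0.8, -0.2, -0.7]
width: 0.0
grip_force: 0.0
```

Request:
arm_command([
  [[0,0.12,0],0],
  [[0,0.24,0.01],0],
  [[0,0.36,0.02],0],
  [[0,0.48,0.03],0],
  [[0,0.6,0.04],0],
  [[0,0.72,0.04],0],
  [[0,0.84,0.05],0],
  [[0,0.96,0.06],0],
  [[0,0.98,0.06],0],
  [[0,0.98,0.06],0],
])

```text
t: 27.02
tool_pos: [0.5378, 0.3045, 0.1551]
eef_rot: [[-0.978, 0.207, -0.034], [0.205, 0.976, 0.069], [0.048, 0.06, -0.997]]
ft_force: [-0.3, -0.2, 0.0]
width: -0.004
grip_force: 0.0
```

```bash
python3 - <<'E'
from h import *
lid();rows([(0,20,155,0),(0,28,155,0)])
for n in('top','side'):
    f=grab(n); g=((f['img'].max(2)<45)*255).astype(np.uint8)
    for y in(-20,-10,0,10): print(n,y,[int(f['img'][tuple(np.round(proj(f,[Q[0]+np.cos(Q[2])*x/1000-np.sin(Q[2])*y/1000,Q[1]+np.sin(Q[2])*x/1000+np.cos(Q[2])*y/1000,.175])[0][::-1]).astype(int))].max()) for x in(-28,-20,20,28)])
E
```

```text
top (319, 161, 37, 38) 928.5 [[-4.0, 5.0], [-9.0, 6.0], [-19.0, 10.0], [-29.0, 14.0]]
side (329, 165, 31, 22) 473.5 [[6.0, -5.0], [-5.0, -4.0], [-28.0, -1.0], [-53.0, 3.0]]
now 27.125 [  1.6 -17.8] 0.1552 heading -0.1 F [0.1 0.2 0.6]
[0, 20, 155, 0] [[0.02, 0.38, 0.03], np.float64(-0.0)]
[0, 28, 155, 0] [[0.02, 0.46, 0.03], np.float64(-0.0)]
top -20 [198, 189, 18, 16]
top -10 [185, 177, 19, 24]
top 0 [183, 97, 45, 18]
top 10 [192, 111, 139, 35]
side -20 [152, 126, 64, 56]
side -10 [163, 115, 10, 42]
side 0 [172, 106, 68, 64]
side 10 [168, 190, 61, 65]
```

Request:
arm_command([
  [[0,-0.1,0],0],
  [[0,-0.1,-0.4],0],
  [[0,-0.1,-0.9],0],
  [[0.2,-0.6,-0.95],0],
  [[0.3,-1,-0.95],0],
  [[0.3,-1,-0.95],0],
  [[0.3,-1,-0.95],0],
])

```text
t: 28.1
tool_pos: [0.4912, 0.2061, 0.2455]
eef_rot: [[-0.978, 0.208, -0.033], [0.206, 0.976, 0.07], [0.047, 0.061, -0.997]]
ft_force: [-0.1, 0.8, -0.1]
width: 0.002
grip_force: 0.0
```

```bash
python3 - <<'E'
from h import *
for n in('top','side'):
    f=grab(n);v=f['img'].max(2)
    u0,v0,u1,v1=(325,135,400,195) if n=='top' else (325,140,400,195)
    print(n,u0,v0);print('\n'.join(''.join('#' if v[y,x]<50 else ('+' if v[y,x]<100 else ('.' if v[y,x]<160 else ' ')) for x in range(u0,u1)) for y in range(v0,v1)))
lid();rows([(0,-115,155,0)])
E
```

```text
top 325 135
                .++.                                .+#######+#############
                .+++.                                .#######+#############
                .+++.                                .+####################
                 .+..                                .+####################
                  .                                 ..++###################
                                                ......+++++################
                                           .......+++.......+##############
        .                                ......++....       ..+############
                            .....    ......++....             .++##########
                         .....+........+++...                  ....+#####++
                     .....++++++...+++....                        .+####+++
           .    .......++++++++++++...                             .+###+++
              .....+++++++++++++..                                 .+##+++#
           ....+++++++++++++++++.        ....                       .+++++#
       .....++++++++++++
[... 7259 characters left out ...]
+++++++.++....++++.......
+++....++++++++++++++.++++++..............+++++...+..............++++++....
.......++++++..............................++++++.................  .......
...........................................++++++.................   ......
+..........................................++++++..........................
............................................+++++..........................
top (319, 160, 37, 39) 1015.5 [[-3.0, 4.0], [-7.0, 6.0], [-17.0, 10.0], [-28.0, 14.0]]
side (329, 165, 30, 22) 465.0 [[6.0, -4.0], [-5.0, -2.0], [-28.0, 1.0], [-53.0, 4.0]]
now 28.3 [ -24.2 -122.4] 0.2448 heading -0.1 F [-0.3  0.3  0.1]
[0, -115, 155, 0] [[-0.29, 0.02, 0.89], np.float64(-0.0)]
```

The cover has not moved: the tab is still at top px (368,163), so the finger tips sit higher than the reported TCP. I'll go lower while watching the force.

Request:
arm_command([
  [[-0.29,0,0.2],0],
  [[-0.29,0.02,0.6],0],
  [[-0.29,0.02,0.89],0],
  [[-0.29,0.02,0.89],0],
  [[-0.29,0.02,0.93],0],
  [[-0.29,0.02,0.97],0],
  [[-0.29,0.02,1],0],
  [[-0.29,0.02,1],0],
])

```text
t: 29.3
tool_pos: [0.5164, 0.2093, 0.1445]
eef_rot: [[-0.978, 0.208, -0.034], [0.205, 0.976, 0.069], [0.047, 0.061, -0.997]]
ft_force: [0.2, -0.8, 0.3]
width: -0.001
grip_force: 0.0
```

Request:
arm_command([
  [[0,0,0.03],0],
  [[0,0,0.06],0],
  [[0,0,0.06],0],
])

```text
t: 29.68
tool_pos: [0.5159, 0.2096, 0.1379]
eef_rot: [[-0.978, 0.208, -0.035], [0.205, 0.976, 0.069], [0.048, 0.06, -0.997]]
ft_force: [0.8, -0.1, 0.0]
width: 0.003
grip_force: 0.0
```

```bash
python3 - <<'E'
from h import *
rows([(0,-60,140,0)])
f=grab('side');v=f['img'].max(2);s=env.observe();print(proj(f,s['tool_pos']),[proj(f,np.array(s['tool_pos'])+[0,0,d]).round(1).tolist() for d in(.01,.02)])
u0,v0,u1,v1=345,140,435,200
print('\n'.join(''.join('#' if v[y,x]<45 else ('+' if v[y,x]<100 else ' ') for x in range(u0,u1)) for y in range(v0,v1)))
E
```

```text
now 29.675 [  -0.7 -114.8] 0.1379 heading -0.1 F [ 0.8 -0.1  0. ]
[0, -60, 140, 0] [[-0.0, 0.55, 0.01], np.float64(-0.0)]
[[385.45251539 169.07678272]] [[[385.9, 166.6]], [[386.4, 164.1]]]
          +++++++++ +++ ++######+++++++###################################                
          ++++++++++++ + +########+++++##################################                 
          +++++++++++ +++++########++++++###############################                  
          ++++++++++ ++++ ++########+++++#############################++                  
          +  +++++++++++++++#########+++#############################+++                  
          +  ++++++++++++++++#########++###################+#######+   +                  
          +   ++++++++++++++++############################++######+    +              ++  
           +  +  + ++++++++++++##########################+#######+     +              +++ 
                    ++++++++++++################################+      ++             +++ 
                 +++++++++++++++##############################+       +##+            ++++
 
[... 3826 characters left out ...]
                  ++++++++     +++++++++             +        +++                    
                       ++++++       +++++++++             ++      ++++                    
                        +++++          ++++++             ++      +++                     
                         ++++          ++++++              +      +++                     
                            +           ++++++             + ++   +++                     
                            +           ++++++  +++++++++ ++++++ +++                      
                                         ++++++++++++++++ +++++ ++++                      
                                         +++++++++   + + +     +++++
```

The tip pixel (388,164) puts the real tips about 20 mm above the TCP reading, near z = 0.158. I'll lower another 9 mm and push.

Request:
arm_command([
  [[0,0,0.09],0],
  [[0,0,0.09],0],
  [[0,0.12,0.09],0],
  [[0,0.24,0.1],0],
  [[0,0.36,0.1],0],
  [[0,0.48,0.11],0],
  [[0,0.6,0.12],0],
  [[0,0.72,0.13],0],
  [[0,0.84,0.13],0],
  [[0,0.96,0.14],0],
  [[0,0.98,0.14],0],
  [[0,0.98,0.14],0],
])

```text
t: 31.22
tool_pos: [0.5361, 0.3067, 0.1303]
eef_rot: [[-0.978, 0.207, -0.034], [0.205, 0.976, 0.069], [0.048, 0.061, -0.997]]
ft_force: [0.4, 0.1, -0.6]
width: 0.004
grip_force: 0.0
```

```bash
python3 - <<'E'
from h import *
lid();rows([(0,20,129,0),(0,28,129,0)])
E
```

```text
top (318, 165, 38, 34) 311.0 [[-9.0, 7.0], [-14.0, 9.0], [-23.0, 13.0], [-34.0, 17.0]]
side (329, 169, 8, 16) 69.0 [[5.0, 27.0], [-6.0, 28.0], [-29.0, 30.0], [-55.0, 32.0]]
now 31.325 [ -0.5 -16. ] 0.1304 heading -0.1 F [0.5 0.1 0.5]
[0, 20, 129, 0] [[-0.0, 0.36, 0.04], np.float64(-0.0)]
[0, 28, 129, 0] [[-0.0, 0.44, 0.04], np.float64(-0.0)]
```

Request:
arm_command([
  [[0,0.1,0.01],0],
  [[0,0.2,0.02],0],
  [[0,0.3,0.03],0],
  [[0,0.38,0.04],0],
  [[0,0.42,0.04],0],
  [[0,0.44,0.04],0],
  [[0,0.44,0.04],0],
])

```text
t: 32.2
tool_pos: [0.5449, 0.3497, 0.1288]
eef_rot: [[-0.978, 0.207, -0.034], [0.205, 0.976, 0.069], [0.048, 0.061, -0.997]]
ft_force: [-1.3, -0.9, 0.3]
width: 0.003
grip_force: 0.2
```

Request:
arm_command([
  [[0,0.03,0],0],
  [[0,0.03,0],0],
  [[0,0.03,0],0],
])

```text
t: 32.58
tool_pos: [0.5449, 0.3499, 0.1289]
eef_rot: [[-0.977, 0.209, -0.035], [0.206, 0.976, 0.065], [0.048, 0.056, -0.997]]
ft_force: [-2.6, -9.9, 1.7]
width: -0.0
grip_force: 4.7
```

Request:
arm_command([
  [[0,0.03,0],0],
  [[0,0.03,0],0],
  [[0,0.03,0],0],
])

```text
t: 32.95
tool_pos: [0.545, 0.3499, 0.1289]
eef_rot: [[-0.977, 0.21, -0.036], [0.208, 0.976, 0.06], [0.048, 0.051, -0.998]]
ft_force: [-4.9, -19.3, 4.7]
width: -0.0
grip_force: 9.6
```

Firm end stop exactly where the cover should be home. Withdrawing.

Request:
arm_command([
  [[0,-0.1,0],0],
  [[0,-0.2,0],0],
  [[0,-0.2,-0.4],0],
  [[0,-0.2,-0.9],0],
  [[0.3,-0.7,-0.95],0],
  [[0.5,-1,-0.95],0],
  [[0.5,-1,-0.95],0],
])

```text
t: 33.83
tool_pos: [0.4787, 0.2603, 0.2216]
eef_rot: [[-0.978, 0.208, -0.033], [0.206, 0.976, 0.07], [0.046, 0.062, -0.997]]
ft_force: [0.8, -0.5, -0.1]
width: -0.001
grip_force: 0.0
```

Request:
arm_command([
  [[0.4,-0.4,0],0],
  [[0.8,-0.8,0],0],
  [[0.8,-0.8,0],0],
  [[0.8,-0.8,0],0],
])

```text
t: 34.33
tool_pos: [0.3861, 0.2005, 0.2198]
eef_rot: [[-0.978, 0.207, -0.032], [0.205, 0.976, 0.07], [0.046, 0.062, -0.997]]
ft_force: [0.2, -0.1, 0.7]
width: -0.002
grip_force: 0.0
```

```bash
python3 - <<'E'
from h import *
for n in('top','side'):
    f=grab(n);v=f['img'].max(2)
    W=lambda x,y,z:[Q[0]+np.cos(Q[2])*x/1000-np.sin(Q[2])*y/1000,Q[1]+np.sin(Q[2])*x/1000+np.cos(Q[2])*y/1000,z/1000]
    k=np.zeros(v.shape,np.uint8);cv2.fillPoly(k,[proj(f,[W(*p,160) for p in((-50,75),(-50,-60),(45,-60),(45,75))]).astype(int)],1)
    m=((v<50)&(k>0)).astype(np.uint8)
    c=max(cv2.findContours(m,0,1)[0],key=cv2.contourArea);x,y,w,h=cv2.boundingRect(c);print(n,(x,y,w,h),w2l(ray(f,(x+w/2,y+h/2),.16)).round(0))
s=env.observe();print(s['t'],s['ft_force'].round(1),s['tool_pos'])
E
```

```text
top (316, 163, 12, 27) [-3. 45.]
side (323, 155, 8, 26) [-6. 44.]
34.425 [-0.3 -0.6 -0.4] [0.38629153 0.20057868 0.21933881]
```

The tab is at y of about +45 to 48, so the cover is closed and the arm is clear.

```bash
python3 -c "
from rig import env
print(env.job_done())"
```

```text
the job is handed in; nothing more can be done
None
```

The job is handed in: both tubs are stacked and sunk in the well, the cover is pushed against its end stop, and the arm stands clear; the hand-in call returned no verdict, so a pass is not confirmed.

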